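# Refit the rotors of a rig's cooling-fan tray and lock its guard

## Task

Refit the cleaned cooling-fan tray: put every loose fan rotor on a spindle of its own (any free one; with two rotors one spindle stays bare) and turn it until its keyway drops over the key and it sits fully home. Swing the two turnbuttons clear, lay the wire guard into its seat on the tray, over the rotors, and turn both buttons fully in over its ends again. Leave the bottle, screwdriver, bowl and tester where they are.

Things in the scene. Friction and masses are not known exactly. Their poses are not given: they have to be found in the camera images.
- rotor_a_mid (a point): Loose fan rotor (all alike; 2 or 3 present, absent reads None). Point: on its axis, half-way up; z up. Grey near-round hub 34 mm dia, 30 mm tall, bore 16.4 mm. Black blades: 36 mm out, 1.5 to 13 mm above the underside; hub bare above, grip at any yaw. Keyway in the bore, full height, 7.5 mm wide, out to 13 mm from the axis, towards own +x. 80 g. Starts underside down.
- rotor_b_mid (a point): Loose fan rotor (all alike; 2 or 3 present, absent reads None). Point: on its axis, half-way up; z up. Grey near-round hub 34 mm dia, 30 mm tall, bore 16.4 mm. Black blades: 36 mm out, 1.5 to 13 mm above the underside; hub bare above, grip at any yaw. Keyway in the bore, full height, 7.5 mm wide, out to 13 mm from the axis, towards own +x. 80 g. Starts underside down.
- rotor_c_mid (a point): Loose fan rotor (all alike; 2 or 3 present, absent reads None). Point: on its axis, half-way up; z up. Grey near-round hub 34 mm dia, 30 mm tall, bore 16.4 mm. Black blades: 36 mm out, 1.5 to 13 mm above the underside; hub bare above, grip at any yaw. Keyway in the bore, full height, 7.5 mm wide, out to 13 mm from the axis, towards own +x. 80 g. Starts underside down.
- home_1 (a point): Spindle 1: mid point of a rotor seated home, 15 mm above seat collar. Fixed upright 13.6 mm shaft, tip 17 mm above this point, last 6 mm coned. Brass key 5 mm wide, out to 11.5 mm from axis towards point +x, top 3 mm below this point; plain shaft above. A rotor out of line rides 12 mm high; it drops when its +x meets this +x (play 0.12 rad). Each key has its own yaw.
- home_2 (a point): Spindle 2: mid point of a rotor seated home, 15 mm above seat collar. Fixed upright 13.6 mm shaft, tip 17 mm above this point, last 6 mm coned. Brass key 5 mm wide, out to 11.5 mm from axis towards point +x, top 3 mm below this point; plain shaft above. A rotor out of line rides 12 mm high; it drops when its +x meets this +x (play 0.12 rad). Each key has its own yaw.
- home_3 (a point): Spindle 3: mid point of a rotor seated home, 15 mm above seat collar. Fixed upright 13.6 mm shaft, tip 17 mm above this point, last 6 mm coned. Brass key 5 mm wide, out to 11.5 mm from axis towards point +x, top 3 mm below this point; plain shaft above. A rotor out of line rides 12 mm high; it drops when its +x meets this +x (play 0.12 rad). Each key has its own yaw.
- tray_seat (a point): Where the guard's point lies when seated: tray centre, 51 mm above bench, y along tray, z up. Spindles 1, 2, 3 at y -84, 0, 84 mm. Fixed tray 356 (y) x 108 mm; side walls 18 mm high at x +-47; end blocks from y 126 to 178 mm, 48 mm high, carry the guard's ends. Lips leaning outward, to 55 mm above bench, centre it: 2.5 mm play at foot, 4.5 mm at top.
- guard_mid (a point): Loose wire guard: flat steel frame 276 mm (its y) x 92 mm (x), 6 mm thick, 300 g. Point: frame centre, half-way through the thickness; z up. Black bridge handle over the centre: bar 10 mm thick (x), 74 mm long (y), underside 21 and top 33 mm above this point, posts at y +-32 mm. Either way round fits. Starts flat on the mat.
- button_l (a joint): Turnbutton on the tray's +y end block, upright pivot 160 mm from tray centre. At 0 its arm (34 mm long, 14 wide, underside 56 mm above bench) points to the tray's -x, clear of the guard; turns counter-clockwise from above to a stop at 1.57, pointing in over the guard's end. Friction 0.04 N m, stays where left. Starts at 0.9 to 1.5, in the guard's way; clear below 0.3.
- grip_l (a point): Middle of button_l's black upright fin, on its pivot axis, 74 mm above bench: 9 mm thick (point y), 28 mm long (point x), 24 mm tall. Turns with the button; the arm points to this point's -x.
- button_r (a joint): Turnbutton on the tray's -y end block, upright pivot 160 mm from tray centre. At 0 its arm (34 mm long, 14 wide, underside 56 mm above bench) points to the tray's -x, clear of the guard; turns clockwise from above to a stop at 1.57, pointing in over the guard's end. Friction 0.04 N m, stays where left. Starts at 0.9 to 1.5, in the guard's way; clear below 0.3.
- grip_r (a point): Middle of button_r's black upright fin, on its pivot axis, 74 mm above bench: 9 mm thick (point y), 28 mm long (point x), 24 mm tall. Turns with the button; the arm points to this point's -x.
- flux_bottle: Bystander, not to be moved: white plastic bottle, 44 mm dia, 85 mm tall. Origin under its middle.
- driver: Bystander, not to be moved: screwdriver lying down. Origin at its underside.
- screw_cup: Bystander, not to be moved: small steel bowl, 60 mm dia, 40 mm tall. Origin under its middle.
- tester: Bystander, not to be moved: grey box with a small screen, 85 x 150 x 35 mm. Origin under its middle.

How it is judged:
By the outcome, as a careful person would: the job done as asked, in the order asked, and still so for the second after the job is handed in, with the robot touching nothing.
Of rotor_a, rotor_b, rotor_c only 2 to 3 are there at a start; the rules pass over those that are not, and their reading is None.
At some moment in a run one of rotor_a, rotor_b, rotor_c, guard may be knocked a few centimetres aside while the robot is not near it.
It also fails if it takes over 210 s, if anything falls off the work surface, if the arm or the gripper's body presses on something with over 40 N, if the wrist force passes 120 N, or if a joint passes its speed limit or range.

## Robot

A 6-joint arm with a two-finger parallel gripper is mounted at the origin on the work surface. World frame = base frame: x ahead of the robot, y to its left, z up, the work surface at z = 0. Lengths are in m, angles in rad, forces in N, time in s.
With the tool pointing down it reaches from about 0.275 to 1 m from the base axis. Payload 8.4 kg.
Tool frame: the origin (TCP) lies on the centre line of the jaws, within the pads' length; the fingertips stand 17 mm ahead of it and the grasp point (between the pads) lies 2 mm behind it (bot.tcp_to_tips is the y of the fingertips in the tool frame, in m); y points along the fingers, z is the direction in which the jaws open and shut, and the axes are right-handed (so a half turn about y gives the same grasp; the last joint's range is limited). The gripper opens to 85 mm and grips with 20 to 120 N. Pads are 22 mm wide; open, the fingers measure 114 mm over their backs; the gripper's body (76 mm by 85 mm) begins 54 mm behind the grasp point. The pads swing forward as they close: fully open they stand 13 mm farther back than shut.
Start: joints at [-1.104, 0.353, 1.633, -0, 1.155, -0.002], TCP at [0.282, -0.558, 0.248] pointing down, gripper open.
Joint ranges: [-2.63, 2.63], [-0.92, 2.1], [0.06, 2.66], [-1.3, 4.44], [0, 2.69], [-3.02, 3.02]. Speed limits (rad/s): [2.22, 2.22, 2.79, 3.14, 3.14, 3.14].

## Interface

Orientations are given as a unit quaternion [x, y, z, w].
In Python, from workcell import bot, hand, kinematics, get_obs, vision, hand_in gives the robot as it stands. The module is installed in compiled form; this text tells all that it offers. Calls block until the motion is done:
- bot.reach(position, orientation): joint-space move of the TCP to a pose.
- bot.servo_line(position, ori=None, velocity=0.15): straight line of the TCP; ori=None keeps the orientation; velocity is the mean speed in m/s.
- bot.goto_joints(angles): joint-space move.
- hand.move_gripper(opening, strength=None): finger opening in m; strength is the grip in N (None keeps the last); returns when the fingers have stopped.
- bot.dwell(seconds).
- kinematics.solve_ik(position, orientation): joint angles nearest the present ones, or None.
- get_obs(): the state.
- vision.read_camera(name): name is "scene" or "top" or "wrist"; returns a dict with "frame" (420x560x3 uint8, red, green, blue), "intrinsics" (3x3 intrinsics, pixels), "view" (4x4, takes a point from world to camera coordinates). Camera axes: x right, y down, z forward; pixel columns grow to the right and rows downward; lengths in m; the calibration is good to about 2 mm. A picture is of the moment at which its call begins. There is no depth.
A pose or a line that the arm cannot do raises bot.IKError and nothing moves.
- hand_in(): hands the job in, once; it reports no verdict.
The state is a dict: "time_s": time; "joint_pos": joint angles; "joint_vel": joint speeds; "joint_efforts": joint torques, N m; "position": TCP position; "orientation": TCP orientation; "wrist_force": force on the tool from outside, world axes, zero at the start; "ft_torque": the same for the moment, N m; "gripper_width": finger opening in m.
Only numpy, scipy, OpenCV 4.12 (cv2) and the standard library are available. Lean on these libraries where they do the work, as an engineer would, in place of code of your own. Each camera call takes 0.05 s, during which the arm holds its last target.

## Working session

There is one attempt and no reset: what is moved stays moved. The work goes in short steps, each a Python script; the robot and the scene stay as the last script left them, time stands still between calls to the robot, and variables do not carry over. Pictures are saved under pics/ and viewed, and the job is handed in when it is done.

```bash
mkdir -p pics; cat > h.py <<'E'
import numpy as np, cv2
from workcell import bot, hand, kinematics, get_obs, vision, hand_in
def snap(cam,name):
    d=vision.read_camera(cam); cv2.imwrite(f'pics/{name}.png',d['frame'][:,:,::-1]); np.savez(f'pics/{name}.npz',**d); return d
E
python3 - <<'E'
from h import *
for c in ['scene','top','wrist']:
    d=snap(c,c+'0'); print(c,np.round(d['intrinsics'],1).tolist(),np.round(d['view'],3).tolist())
o=get_obs(); print({k:np.round(v,3).tolist() for k,v in o.items()}); print(bot.tcp_to_tips)
E
```

```text
scene [[447.1, 0.0, 284.8], [0.0, 447.1, 212.1], [0.0, 0.0, 1.0]] [[0.384, 0.923, -0.009, -0.236], [0.67, -0.285, -0.686, -0.357], [-0.636, 0.257, -0.728, 1.449], [0.0, 0.0, 0.0, 1.0]]
top [[462.1, 0.0, 276.6], [0.0, 462.1, 213.0], [0.0, 0.0, 1.0]] [[0.019, -1.0, -0.011, 0.022], [-0.993, -0.018, -0.118, 0.61], [0.118, 0.013, -0.993, 1.121], [0.0, 0.0, 0.0, 1.0]]
wrist [[345.1, 0.0, 280.0], [0.0, 345.1, 206.7], [0.0, 0.0, 1.0]] [[0.452, -0.892, -0.001, -0.624], [-0.853, -0.432, 0.294, -0.038], [-0.263, -0.132, -0.956, 0.38], [0.0, 0.0, 0.0, 1.0]]
{'time_s': 0.15, 'joint_pos': [-1.104, 0.354, 1.634, 0.0, 1.155, -0.002], 'joint_vel': [-0.002, -0.001, -0.003, 0.001, 0.001, -0.002], 'joint_efforts': [0.001, -60.564, -34.234, 0.0, 0.006, -0.0], 'position': [0.282, -0.557, 0.248], 'orientation': [-0.164, 0.688, -0.687, 0.164], 'wrist_force': [-0.119, 0.3, -0.197], 'ft_torque': [0.019, 0.007, -0.026], 'gripper_width': 0.086}
0.017
```

View pics/top0.png

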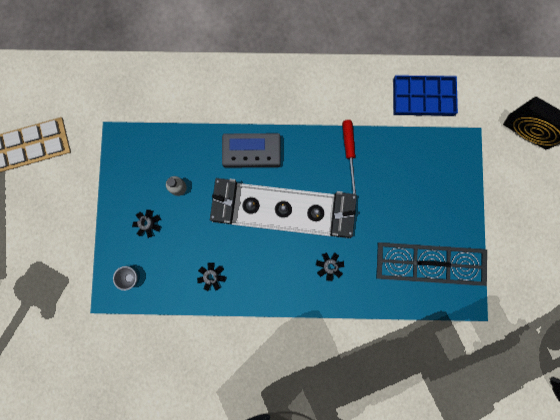

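View pics/scene0.png

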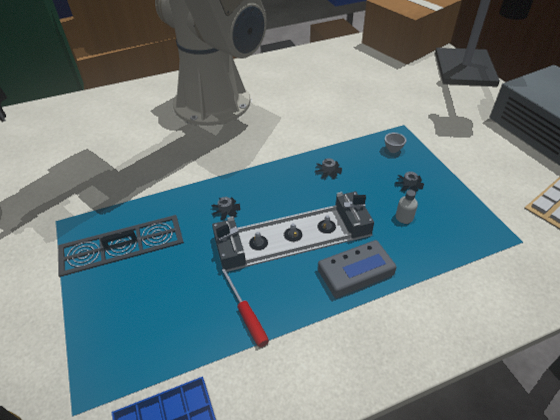

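View pics/wrist0.png

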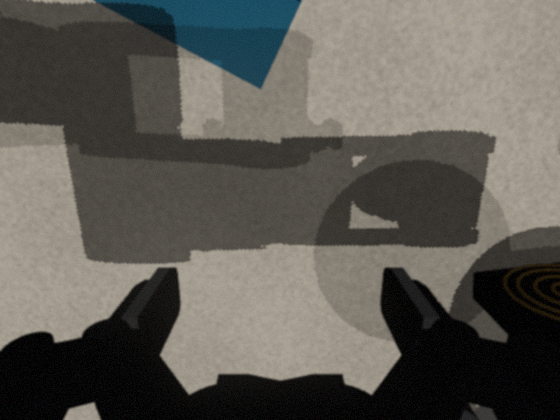

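```bash
python3 - <<'E'
import cv2
a=cv2.imread('pics/top0.png')
cv2.imwrite('pics/z1.png',cv2.resize(a[165:250,200:370],None,fx=4.6,fy=4.6,interpolation=cv2.INTER_CUBIC))
cv2.imwrite('pics/z2.png',cv2.resize(a[195:300,100:360],None,fx=3,fy=3,interpolation=cv2.INTER_CUBIC))
E
```

```text
(no output)
```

View pics/z1.png

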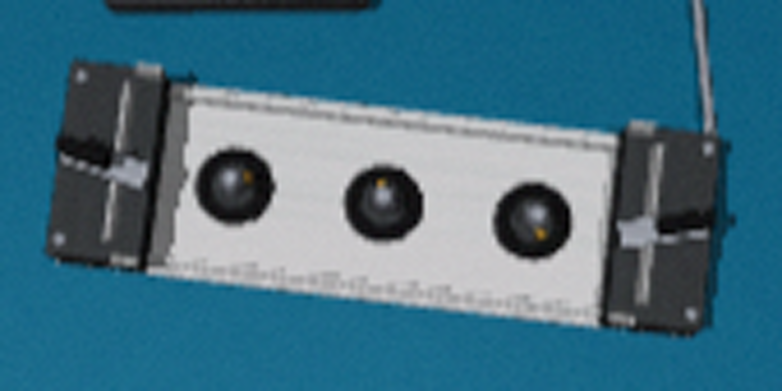

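View pics/z2.png

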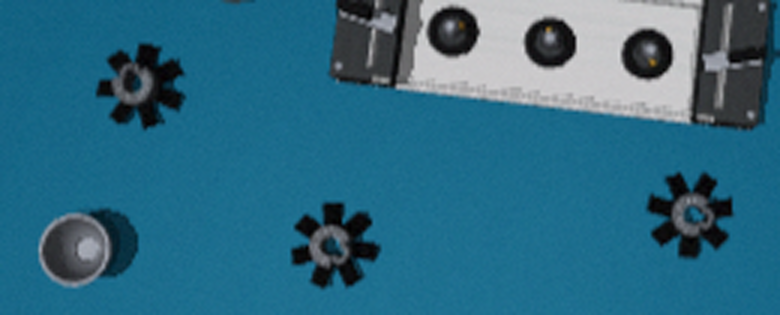

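```bash
cat >> h.py <<'E'
from scipy.spatial.transform import Rotation as R
def ray(d,uv,z):
    V=d['view'];K=d['intrinsics'];C=-V[:3,:3].T@V[:3,3]
    r=V[:3,:3].T@np.linalg.inv(K)@np.array([uv[0],uv[1],1.]); return C+r*(z-C[2])/r[2]
def proj(d,p):
    q=d['view'][:3,:3]@np.asarray(p,float)+d['view'][:3,3]; q=d['intrinsics']@q; return q[:2]/q[2]
def rect(d,c,z,half,px):
    """metric view of plane z: col->+x? here col = -y, row = -x (like top cam); px per m"""
    n=int(2*half*px); 
    w=np.array([[c[0]+half,c[1]+half,z],[c[0]+half,c[1]-half,z],[c[0]-half,c[1]-half,z],[c[0]-half,c[1]+half,z]])
    s=np.float32([proj(d,p) for p in w]); t=np.float32([[0,0],[n,0],[n,n],[0,n]])
    return cv2.warpPerspective(d['frame'],cv2.getPerspectiveTransform(s,t),(n,n),flags=cv2.INTER_CUBIC)
E
python3 - <<'E'
from h import *
d=np.load('pics/top0.npz'); 
w=np.load('pics/wrist0.npz'); o=get_obs()
V=w['view'];C=-V[:3,:3].T@V[:3,3]
Rt=R.from_quat(o['orientation']).as_matrix()
print('tool axes',np.round(Rt,3).tolist()); print('cam in tool',Rt.T@(C-o['position']), 'camaxes in tool',np.round(Rt.T@V[:3,:3].T,3).tolist())
for n,uv,z in [('rA',(147,222),.03),('rB',(211,276),.03),('rC',(330.5,266),.03),('guard',(432,263.5),.003),('s_left',(251,205),.03),('s_mid',(283.5,209),.03),('s_r',(316,213),.03),('btl',(224,201),.07),('btr',(345,215),.07),('bottle',(176,185),.05),('cup',(125,278),.03),('drvtip',(354,192),.0),('tester',(252,150),.03)]:
    print(n,np.round(ray(d,uv,z),3))
E
```

```text
tool axes [[-0.892, -0.0, 0.452], [-0.452, 0.001, -0.892], [-0.0, -1.0, -0.001]]
cam in tool [-0.0751471  -0.12562446 -0.00026811] camaxes in tool [[0.0, 0.956, 0.294], [0.0, -0.294, 0.956], [1.0, -0.0, -0.0]]
rA [0.581 0.36  0.03 ]
rB [0.449 0.193 0.03 ]
rC [ 0.48  -0.103  0.03 ]
guard [ 0.491 -0.363  0.003]
s_left [0.629 0.099 0.03 ]
s_mid [0.62  0.016 0.03 ]
s_r [ 0.612 -0.066  0.03 ]
btl [0.632 0.162 0.07 ]
btr [ 0.603 -0.133  0.07 ]
bottle [0.673 0.286 0.05 ]
cup [0.44  0.407 0.03 ]
drvtip [ 0.672 -0.166  0.   ]
tester [0.771 0.1   0.03 ]
```

```bash
cat >> h.py <<'E'
def q(a):
    """tool down; jaws opening direction (tool z) at world yaw a"""
    z=np.array([np.cos(a),np.sin(a),0]);y=np.array([0,0,-1.]);x=np.cross(y,z)
    return R.from_matrix(np.array([x,y,z]).T).as_quat()
E
python3 - <<'E'
from h import *
bot.reach([0.545,0.016,0.22],q(-np.pi/2)); print(get_obs()['time_s'],get_obs()['joint_pos'])
snap('wrist','w1')
E
```

```text
2.4083 [ 2.55432998e-02  2.60035019e-01  1.83298211e+00 -1.84046999e-04
  1.04842609e+00  1.59701804e+00]
```

View pics/w1.png

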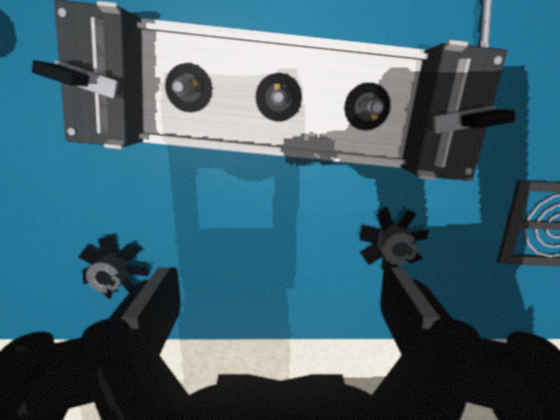

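```bash
python3 - <<'E'
from h import *
d=dict(np.load('pics/w1.npz')); f=d['frame']
cv2.imwrite('pics/z3.png',cv2.resize(f[50:140,150:405,::-1],None,fx=3.1,fy=3.1,interpolation=cv2.INTER_CUBIC))
hsv=cv2.cvtColor(f,cv2.COLOR_RGB2HSV)
br=((hsv[...,0]>12)&(hsv[...,0]<35)&(hsv[...,1]>90)&(hsv[...,2]>50)).astype(np.uint8)
n,l,s,c=cv2.connectedComponentsWithStats(br)
for i in range(1,n):
    if s[i,4]>4: print('brass',s[i],c[i])
dk=(f.max(2)<75).astype(np.uint8)
dk[:50]=0; dk[140:]=0; dk[:,:155]=0; dk[:,400:]=0
cs,_=cv2.findContours(dk,cv2.RETR_EXTERNAL,cv2.CHAIN_APPROX_NONE)
for k in cs:
    if len(k)>60: print('collar',cv2.fitEllipse(k), cv2.contourArea(k))
E
```

```text
brass [191  79   7   7  38] [194.05263158  82.44736842]
brass [274  83   7   6  40] [276.85  85.5 ]
brass [369 115   9   6  41] [373.07317073 116.95121951]
collar ((367.3049621582031, 106.13859558105469), (42.96242141723633, 47.41322708129883), 30.85687255859375) 1598.0
collar ((278.3975524902344, 96.6526870727539), (43.63425827026367, 46.15650939941406), 179.14483642578125) 1581.0
collar ((188.30026245117188, 87.24313354492188), (43.06919479370117, 47.40200424194336), 149.98536682128906) 1601.5
```

View pics/z3.png

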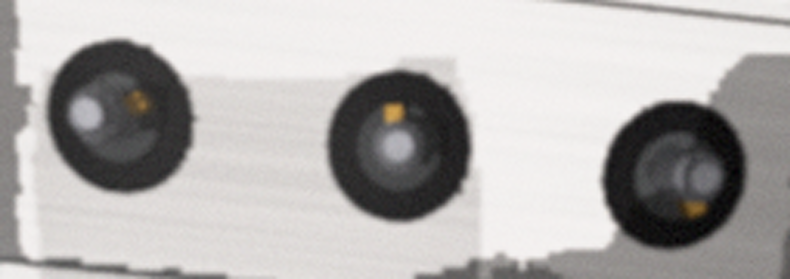

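```bash
python3 - <<'E'
from h import *
d=dict(np.load('pics/w1.npz'))
col=[(188.3,87.24),(278.4,96.65),(367.3,106.14)]
br=[(194.05,82.45),(276.85,85.5),(373.07,116.95)]
for z in (.005,.01,.015): 
    P=[ray(d,c,z) for c in col]; print(z,np.linalg.norm(P[0]-P[2]))
z=.01
P=np.array([ray(d,c,z) for c in col]); print(P.round(4))
v=P[0]-P[2]; print('yaw tray +y',np.arctan2(v[1],v[0])-np.pi/2, 'cen',P.mean(0))
for p,b in zip(P,br):
    k=ray(d,b,.021); e=k-p; print(np.hypot(*e[:2])*1e3, np.degrees(np.arctan2(e[1],e[0])))
V=d['view'];print(-V[:3,:3].T@V[:3,3])
E
```

```text
0.005 0.16923036879672568
0.01 0.16674734902551033
0.015 0.164264329254295
[[ 0.6318  0.0999  0.01  ]
 [ 0.6235  0.0171  0.01  ]
 [ 0.615  -0.066   0.01  ]]
yaw tray +y -0.1010176227960593 cen [0.62342966 0.01700243 0.01      ]
8.943668134339337 -66.06256398857579
9.422746552986471 7.996069421546276
9.861300095684852 -160.5455215942456
[0.62014777 0.01562979 0.34577531]
```

```bash
cat >> h.py <<'E'
def look(x,y,z,name):
    """camera right above (x,y), TCP z"""
    bot.reach([x-0.075,y,z],q(-np.pi/2)); return snap('wrist',name)
E
python3 - <<'E'
from h import *
P=[(.632,.100),(.6235,.017),(.615,-.066)]
for i,(x,y) in enumerate(P):
    d=look(x,y,0.14,f's{i}')
    f=d['frame']; c=proj(d,(x,y,.01)); 
    im=rect(d,(x,y),.008,.03,8000); ik=rect(d,(x,y),.0205,.03,8000)
    cv2.imwrite(f'pics/s{i}z.png',np.hstack([im,ik])[:,:,::-1][:, :][:,:].copy())
    a=cv2.resize(np.hstack([im,ik]),(780,390))
    cv2.imwrite(f'pics/s{i}z.png',a[:,:,::-1])
    g=(im.max(2)<85).astype(np.uint8)
    cs,_=cv2.findContours(g,cv2.RETR_EXTERNAL,cv2.CHAIN_APPROX_NONE); k=max(cs,key=cv2.contourArea); e=cv2.fitEllipse(cv2.convexHull(k))
    n=im.shape[0]; ctr=np.array([x+(n/2-e[0][1])/8000,y+(n/2-e[0][0])/8000])
    hsv=cv2.cvtColor(ik,cv2.COLOR_RGB2HSV); b=((hsv[...,0]>12)&(hsv[...,0]<35)&(hsv[...,1]>90)&(hsv[...,2]>50))
    yy,xx=np.nonzero(b); kc=np.array([x+(n/2-yy.mean())/8000,y+(n/2-xx.mean())/8000]); v=kc-ctr
    print(i,'collar dia mm',np.array(e[1])/8,'ctr',ctr.round(4),'key r',np.hypot(*v)*1e3,'ang',np.degrees(np.arctan2(v[1],v[0])),b.sum())
print(get_obs()['time_s'])
E
python3 -c "
import cv2,numpy as np
cv2.imwrite('pics/sz.png',cv2.resize(np.vstack([cv2.imread(f'pics/s{i}z.png') for i in range(3)]),(400,600)))"
```

```text
0 collar dia mm [42.39371109 42.73888397] ctr [0.6318 0.1005] key r 9.729263379767307 ang -65.59937647844922 1708
1 collar dia mm [42.46222687 42.50540543] ctr [0.6232 0.0172] key r 9.60761677400149 ang 8.623000660411606 1912
2 collar dia mm [42.14695358 42.29798889] ctr [ 0.6148 -0.0663] key r 9.509432682134397 ang -156.49856555276773 2024
4.0
```

View pics/sz.png

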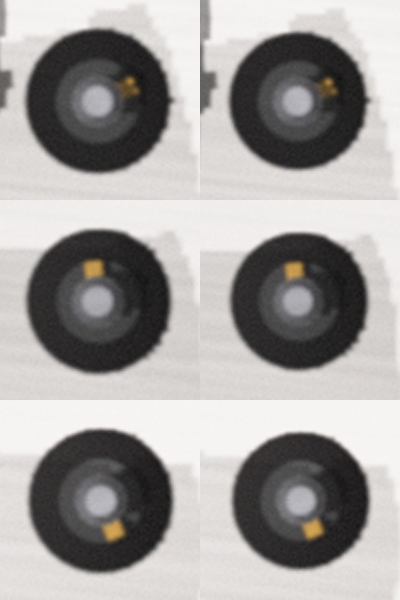

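View pics/s0.png

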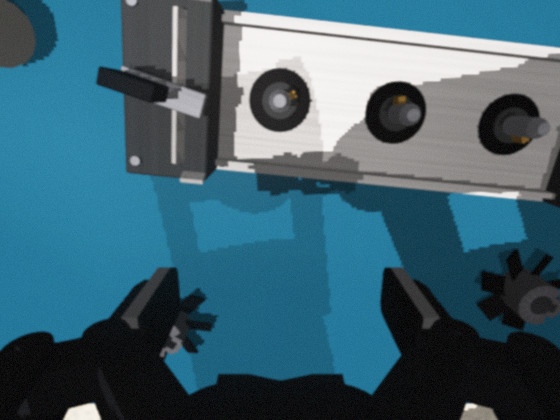

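```bash
cat >> h.py <<'E'
def rotor(x,y,name,z=0.14):
    d=look(x,y,z,name)
    return d,rotor_an(d,x,y,name)
def rotor_an(d,x,y,name,zt=.030,floor=None):
    s=8000
    for _ in range(2):
        im=rect(d,(x,y),zt,.03,s); n=im.shape[0]
        g=im.astype(int); hub=((g.max(2)-g.min(2)<30)&(g.max(2)>60)).astype(np.uint8)
        hub=cv2.morphologyEx(hub,cv2.MORPH_OPEN,np.ones((9,9)))
        k=max(cv2.findContours(hub,cv2.RETR_EXTERNAL,cv2.CHAIN_APPROX_NONE)[0],key=cv2.contourArea)
        (cx,cy),r=cv2.minEnclosingCircle(k)
        x+=(n/2-cy)/s; y+=(n/2-cx)/s
    im=rect(d,(x,y),zt,.03,s); g=im.astype(int)
    th=np.radians(np.arange(0,360,2)); 
    prof=[]
    for t in th:
        v=[g[int(n/2-rr*np.cos(t)*s),int(n/2-rr*np.sin(t)*s)] for rr in (.0100,.0105,.011,.0115,.012)]
        prof.append(np.mean(v,0))
    prof=np.array(prof); 
    cv2.imwrite(f'pics/{name}z.png',im[:,:,::-1])
    return x,y,r/s,prof
E
python3 - <<'E'
from h import *
d,(x,y,r,p)=rotor(.48,-.103,'rc')
print(x,y,r); print(p[::2].astype(int).tolist()); print(get_obs()['time_s'])
E
```

```text
0.47945362091064453 -0.10349622535705566 0.017745798110961913
[[130, 130, 135], [128, 127, 132], [126, 126, 131], [137, 137, 141], [149, 148, 153], [152, 151, 157], [146, 145, 151], [131, 131, 136], [127, 128, 132], [137, 138, 142], [139, 140, 144], [137, 136, 141], [124, 125, 128], [108, 108, 112], [106, 107, 112], [110, 110, 114], [112, 113, 118], [109, 109, 114], [101, 102, 108], [101, 102, 107], [105, 106, 111], [118, 120, 124], [122, 122, 126], [117, 118, 123], [106, 108, 112], [101, 102, 106], [110, 112, 115], [122, 122, 126], [123, 124, 128], [115, 117, 121], [107, 108, 111], [99, 101, 105], [109, 110, 113], [117, 118, 123], [118, 120, 123], [106, 108, 112], [101, 102, 106], [102, 103, 107], [112, 112, 116], [117, 118, 122], [113, 114, 118], [106, 106, 109], [98, 98, 102], [99, 101, 105], [101, 101, 105], [105, 106, 110], [105, 105, 109], [99, 100, 103], [96, 97, 100], [94, 94, 99], [96, 95, 99], [93, 92, 98], [87, 92, 94], [84, 86, 91], [90, 92, 95], [92, 94, 97], [94, 94, 97], [91, 93, 95], [79, 80, 83], [51, 59, 64], [24, 44, 53], [18, 45, 57], [22, 50, 61], [29, 59, 73], [33, 74, 92], [34, 83, 104], [36, 86, 108], [36, 84, 106], [56, 84, 99], [78, 85, 91], [92, 92, 96], [103, 102, 107], [115, 114, 118], [118, 119, 123], [107, 109, 114], [100, 106, 111], [109, 112, 117], [119, 119, 125], [123, 123, 127], [120, 121, 124], [124, 125, 128], [134, 134, 138], [147, 147, 152], [150, 151, 155], [142, 143, 147], [128, 130, 133], [126, 126, 131], [131, 130, 134], [137, 138, 141], [134, 134, 138]]
4.6667
```

View pics/rcz.png

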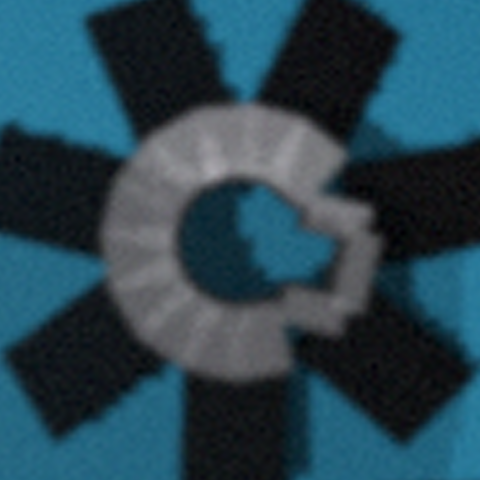

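View pics/rc.png

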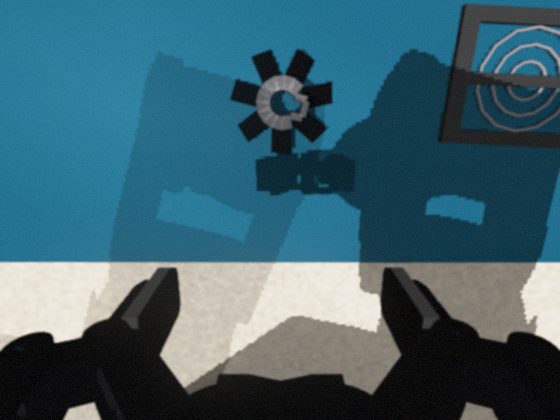

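```bash
cat >> h.py <<'E'
def W(): 
    o=get_obs(); return np.array(o['wrist_force'])
def pick(x,y,a,zg=.032):
    bot.reach([x,y,.10],q(a)); hand.move_gripper(.055,40)
    bot.servo_line([x,y,zg],velocity=.12)
    hand.move_gripper(.02,40); 
    o=get_obs(); print('grip',o['gripper_width'],'F',W().round(1))
    bot.servo_line([x,y,.115],velocity=.15)
def lower(x,y,z0,z1,lim=8,step=.0015,a=None):
    """step down until z1 or force"""
    b=W()[2]; z=z0
    while z>z1+1e-6:
        z=max(z1,z-step); bot.servo_line([x,y,z],velocity=.05); bot.dwell(.03)
        f=W(); 
        if abs(f[2]-b)>lim: print('contact z',z,get_obs()['position'].round(4) if hasattr(get_obs()['position'],'round') else get_obs()['position'],f.round(1)); return z,True
    print('reached',z,W().round(1)); return z,False
E
python3 - <<'E'
from h import *
x,y=.4795,-.1035; ap=np.radians(-30); dl=np.radians(-156.5-255+360)
pick(x,y,ap-dl)
X,Y=.6148,-.0663
bot.reach([X,Y,.115],q(ap)); print(get_obs()['joint_pos'],get_obs()['gripper_width'],get_obs()['time_s'])
bot.servo_line([X,Y,.082],velocity=.12)
snap('wrist','p1'); snap('scene','p1s')
E
```

```text
grip 0.032171372706046274 F [0.2 0.1 5.4]
[-1.10042742e-01  4.93084543e-01  1.75352422e+00 -1.22501217e-04
  8.97340560e-01  4.11880764e-01] 0.03247424960334841 9.45
```

View pics/p1.png

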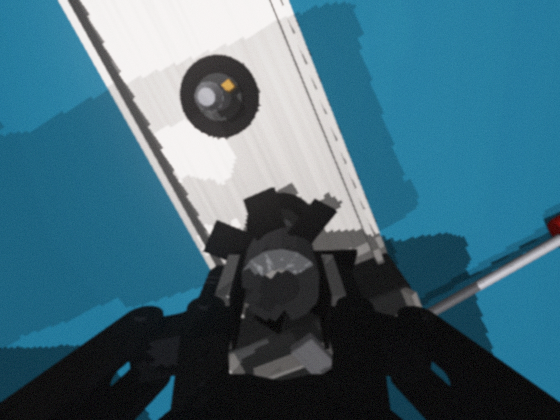

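View pics/p1s.png

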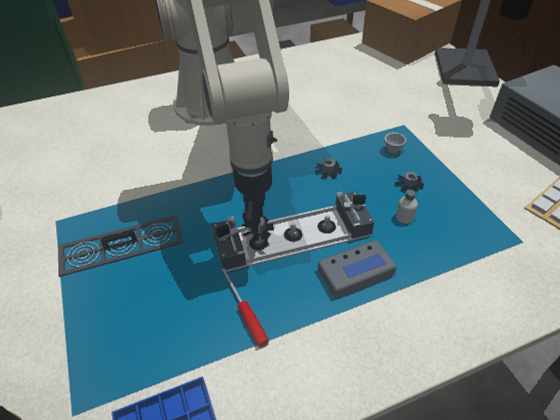

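```bash
python3 - <<'E'
from h import *
X,Y=.6148,-.0663
z,c=lower(X,Y,.082,.0405,lim=8,step=.002)
o=get_obs(); print(o['position'],o['wrist_force'],o['ft_torque'],o['gripper_width'],o['time_s'])
snap('wrist','p2')
E
```

```text
contact z 0.04199999999999997 [ 0.6151 -0.0663  0.0431] [-2.8  0.3  9.8]
[ 0.61513098 -0.06628844  0.04306163] [-2.78269972  0.30805588  9.84432301] [ 0.11210626  0.51910887 -0.04282532] 0.0322868548344809 15.6417
```

View pics/p2.png

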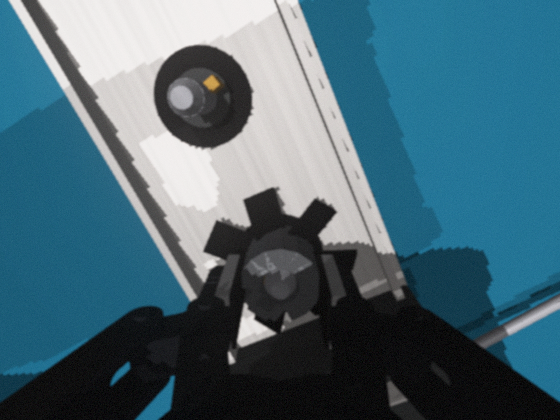

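```bash
python3 - <<'E'
from h import *
X,Y=.6148,-.0663
hand.move_gripper(.046); bot.servo_line([X,Y,.115],velocity=.2)
d=look(X,Y,.14,'v1'); cv2.imwrite('pics/v1z.png',rect(d,(X,Y),.041,.04,8000)[:,:,::-1])
for zt in (.04,.052):
    print(rotor_an(d,X,Y,'v1r',zt=zt)[:3])
# look at rotor B next
d,(x,y,r,p)=rotor(.449,.193,'rb'); sat=p.max(1)-p.min(1); print(x,y,r,np.nonzero(sat>30)[0]*2); print(get_obs()['time_s'])
E
```

```text
(0.6149250019073486, -0.04342077522277832, 0.03796138381958008)
(0.6149249980926513, -0.04266644554138183, 0.03789728927612305)
0.4474377765655517 0.19673101806640628 0.017631351470947267 [226 228 232 234 236 238 240 242 244 246 248 250 252 254 256]
18.75
```

View pics/v1z.png

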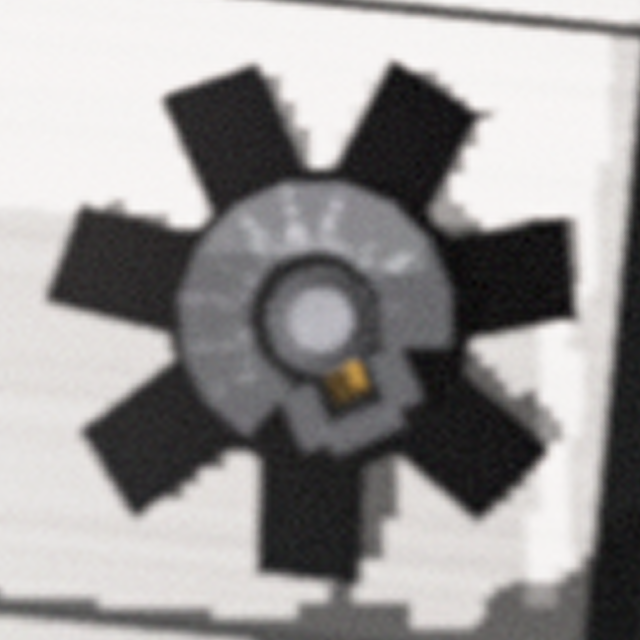

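View pics/rbz.png

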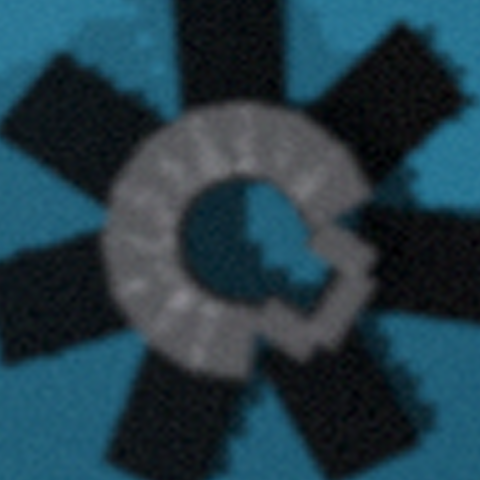

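```bash
cat >> h.py <<'E'
def place(X,Y,ap,zhome=.0435):
    bot.reach([X,Y,.115],q(ap)); print('w',get_obs()['gripper_width'])
    bot.servo_line([X,Y,.078],velocity=.12)
    z,c=lower(X,Y,.078,zhome-.003,lim=7,step=.004)
    o=get_obs(); print(o['position'],o['wrist_force'],o['ft_torque'],o['time_s'])
    return o['position'][2]
def release(X,Y):
    hand.move_gripper(.046); bot.servo_line([X,Y,.115],velocity=.2)
E
python3 - <<'E'
from h import *
x,y=.4474,.1967; ap=np.radians(60); dl=np.radians(127.6)
pick(x,y,ap-dl)
X,Y=.6232,.0172
z=place(X,Y,ap)
if z<.0465:
    release(X,Y)
    d=look(X,Y,.14,'v2'); cv2.imwrite('pics/v2z.png',rect(d,(X,Y),.041,.04,7000)[:,:,::-1])
    d,(x,y,r,p)=rotor(.581,.36,'ra'); sat=p.max(1)-p.min(1); print(x,y,r,np.nonzero(sat>30)[0]*2)
print(get_obs()['time_s'])
E
```

```text
grip 0.03250052786228673 F [-0.8 -0.9  5.4]
w 0.03241838737412236
contact z 0.04199999999999997 [0.624  0.0172 0.0431] [-1.9 -0.5  9.8]
[0.62399775 0.01717498 0.04307417] [-1.94897341 -0.53005268  9.83465053] [-0.0796445   0.38999231  0.01557107] 26.5083
0.5795359592437743 0.3672182559967041 0.017919445037841798 [ 2  4  6  8 10 12 14 16 18 20 22 24 26]
30.9417
```

View pics/v2z.png

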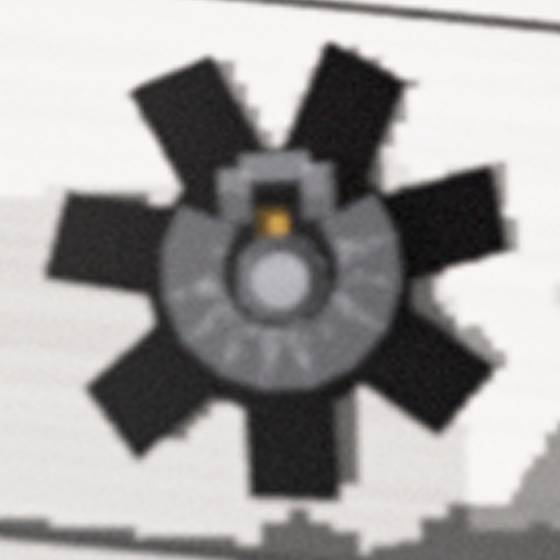

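View pics/raz.png

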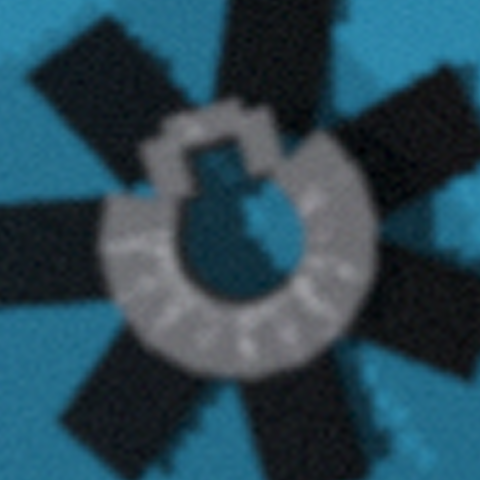

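View pics/ra.png

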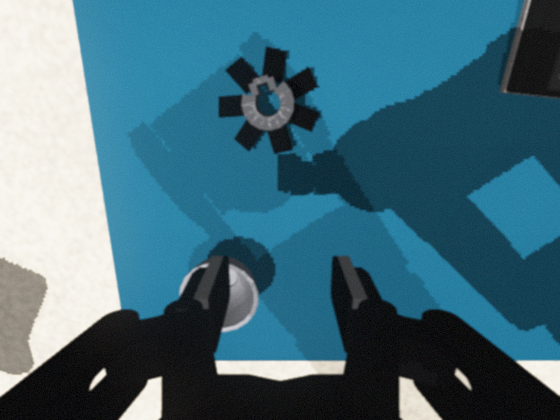

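```bash
python3 - <<'E'
from h import *
x,y=.5795,.3672; ap=np.radians(24); dl=np.radians(-80)
pick(x,y,ap-dl)
bot.servo_line([x,y,.17],velocity=.2)
X,Y=.6318,.1005
bot.reach([X,Y,.17],q(ap))
z=place(X,Y,ap)
if z<.0465:
    release(X,Y)
    d=look(X,Y,.14,'v3'); cv2.imwrite('pics/v3z.png',rect(d,(X,Y),.041,.04,7000)[:,:,::-1])
print(get_obs()['time_s'])
E
```

```text
grip 0.0325810366161667 F [-0.8 -0.2  6.4]
w 0.032811883940136066
contact z 0.04199999999999997 [0.6325 0.1005 0.0432] [-2.4 -0.2 10.3]
[0.63247293 0.10054106 0.04323361] [-2.38247792 -0.21186013 10.32698772] [-0.13280283  0.53784823 -0.04034272] 40.65
43.25
```

View pics/v3z.png

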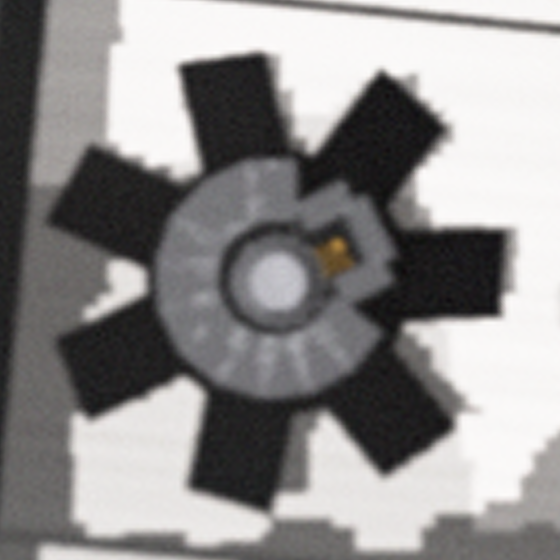

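View pics/v3.png

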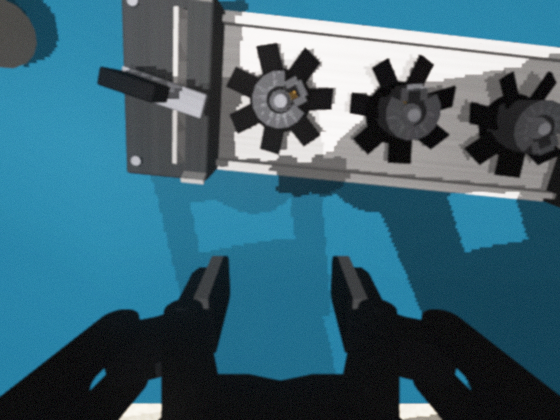

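```bash
python3 - <<'E'
from h import *
for nm,(x,y) in dict(l=(.6395,.1763),r=(.6071,-.1421)).items():
    d=look(x,y,.16,'b'+nm); im=rect(d,(x,y),.086,.05,6000); cv2.imwrite(f'pics/b{nm}z.png',im[:,:,::-1])
    n=im.shape[0]; g=im.astype(int); m=(g.max(2)<38).astype(np.uint8); m=cv2.morphologyEx(m,cv2.MORPH_OPEN,np.ones((7,7)))
    for k in cv2.findContours(m,cv2.RETR_EXTERNAL,cv2.CHAIN_APPROX_NONE)[0]:
        if cv2.contourArea(k)>2000:
            r=cv2.minAreaRect(k); print(nm,r, 'ctr',x+(n/2-r[0][1])/6000,y+(n/2-r[0][0])/6000)
print(get_obs()['time_s'])
E
python3 -c "
import cv2,numpy as np
cv2.imwrite('pics/bz.png',cv2.resize(np.hstack([cv2.imread(f'pics/b{i}z.png') for i in 'lr']),(800,400)))"
```

```text
l ((311.1499938964844, 305.0500183105469), (140.08889770507812, 46.80171203613281), 18.434947967529297) ctr 0.6386583302815755 0.17444166768391928
l ((540.0, 334.0), (302.0, 118.0), 90.0) ctr 0.6338333333333332 0.1363
r ((315.2098388671875, 297.219482421875), (46.119441986083984, 144.75543212890625), 82.25529479980469) ctr 0.6075634195963542 -0.14463497314453125
44.9833
```

View pics/bz.png

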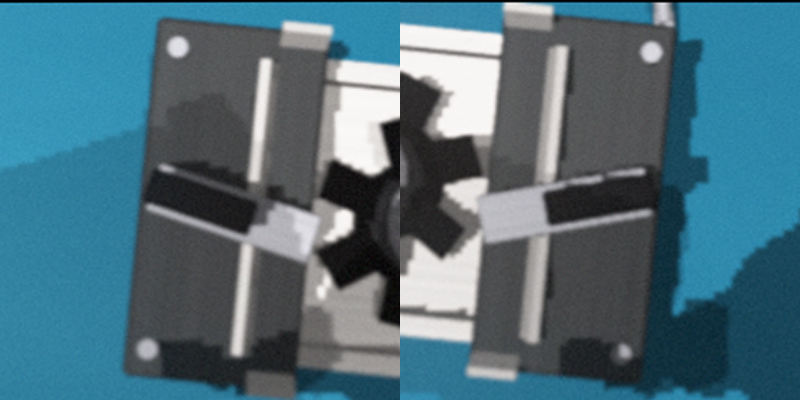

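```bash
cat >> h.py <<'E'
PIV=dict(l=np.array([.6397,.1763]),r=np.array([.6073,-.1421]))
def a_of(b,phi): # closing yaw for button angle phi
    return np.radians(-95.8)+phi if b=='l' else np.radians(84.2)-phi
def turn(b,p0,p1,zg=.080):
    x,y=PIV[b]
    bot.reach([x,y,.14],q(a_of(b,p0))); hand.move_gripper(.04,30)
    bot.servo_line([x,y,zg],velocity=.12); hand.move_gripper(0,30)
    print(b,'w',get_obs()['gripper_width'],W().round(1),get_obs()['position'])
    n=int(np.ceil(abs(p1-p0)/.3))
    for i in range(1,n+1):
        bot.reach([x,y,zg],q(a_of(b,p0+(p1-p0)*i/n)))
    bot.dwell(.15)
    o=get_obs(); print('end',W().round(1),np.round(o['ft_torque'],2),o['gripper_width'],o['time_s'])
    hand.move_gripper(.04); bot.servo_line([x,y,.14],velocity=.2)
E
python3 - <<'E'
from h import *
turn('l',np.radians(76),.02); turn('r',np.radians(76),.02)
d=look(.6233,.017,.22,'c1')
d=look(.491,-.363,.22,'g1'); print(get_obs()['time_s'])
E
```

```text
l w 0.0084241618007098 [-3.7  2.2  6.1] [0.63955959 0.17680905 0.08104824]
end [-2.8 -1.4  5. ] [-0.37  0.37 -0.04] 0.008539670253336051 49.4583
r w 0.00844088730763229 [-2.4  0.2  4.2] [ 0.6073926  -0.14223456  0.0809894 ]
end [-3.9  0.8  5.7] [ 0.12  0.42 -0.03] 0.008445299799011634 55.475
60.6833
```

View pics/c1.png

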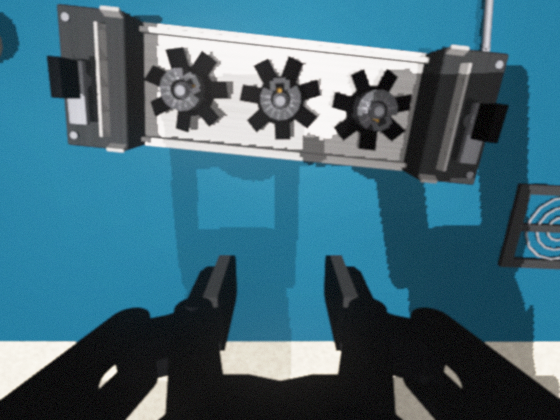

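View pics/g1.png

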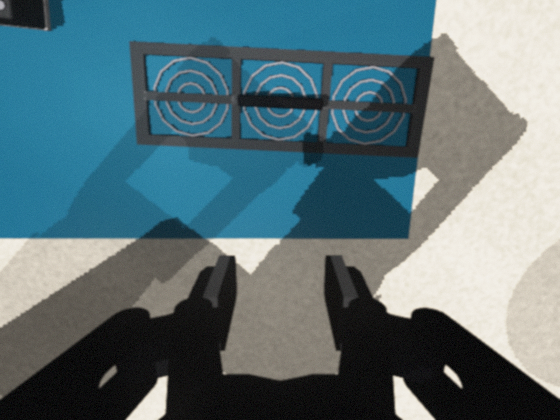

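```bash
cat >> h.py <<'E'
def guard_an(d,c,z,name,half=.17,s=3000):
    im=rect(d,c,z,half,s); n=im.shape[0]; cv2.imwrite(f'pics/{name}.png',cv2.resize(im[:,:,::-1],(600,600)))
    g=im.astype(int); m=((g.max(2)<95)&(g.max(2)-g.min(2)<25)).astype(np.uint8)
    m=cv2.morphologyEx(m,cv2.MORPH_OPEN,np.ones((5,5)))
    k=max(cv2.findContours(m,cv2.RETR_EXTERNAL,cv2.CHAIN_APPROX_NONE)[0],key=cv2.contourArea)
    r=cv2.minAreaRect(k); cx,cy=r[0]
    return np.array([c[0]+(n/2-cy)/s,c[1]+(n/2-cx)/s]),np.array(r[1])/s,r[2]
E
python3 - <<'E'
from h import *
d=dict(np.load('pics/g1.npz'))
print(guard_an(d,(.491,-.363),.006,'g1z'))
f=d['frame'][85:120,225:340].astype(int); m=(f.max(2)<28).astype(np.uint8)
k=max(cv2.findContours(m,cv2.RETR_EXTERNAL,cv2.CHAIN_APPROX_NONE)[0],key=cv2.contourArea); r=cv2.minAreaRect(k); b=cv2.boxPoints(r)+[225,85]; 
c=b.mean(0); print(r,ray(d,c,.036),ray(d,c,.03))
E
```

```text
(array([ 0.61833333, -0.36283333]), array([0.08533333, 0.33966667]), 90.0)
((94.15000915527344, 21.55000114440918), (3.1622774600982666, 2.2135939598083496), 18.434947967529297) [ 0.48654633 -0.39569655  0.036     ] [ 0.48644925 -0.39634865  0.03      ]
```

View pics/g1z.png

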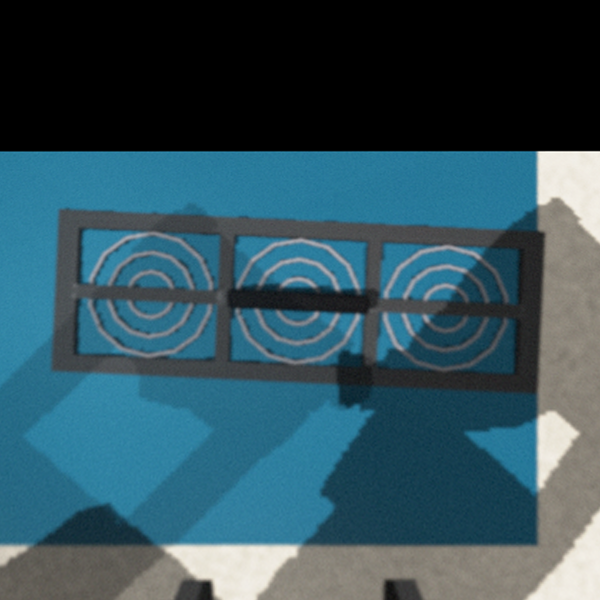

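```bash
python3 - <<'E'
from h import *
x,y,a=.4904,-.3622,-.0455
bot.reach([x,y,.12],q(a)); hand.move_gripper(.045,80)
bot.servo_line([x,y,.031],velocity=.12); hand.move_gripper(0,80)
print('grip',get_obs()['gripper_width'],W().round(1),get_obs()['position'])
bot.servo_line([x,y,.21],velocity=.12); print(W().round(1),np.round(get_obs()['ft_torque'],2))
X,Y,A=.6235,.0171,-.1016
bot.reach([X,Y,.21],q(A)); bot.servo_line([X,Y,.12],velocity=.12); bot.dwell(.2)
print(get_obs()['gripper_width'],get_obs()['position'],get_obs()['time_s'])
snap('scene','g2s'); snap('wrist','g2w'); snap('top','g2t')
E
```

```text
grip 0.008076017446764132 [-1.2  0.9  5.9] [ 0.49073545 -0.36249476  0.03195995]
[-0.  -0.2 -4. ] [ 0.02  0.02 -0.01]
0.008240083225926512 [0.62404431 0.01711275 0.12088652] 67.75
```

View pics/g2s.png

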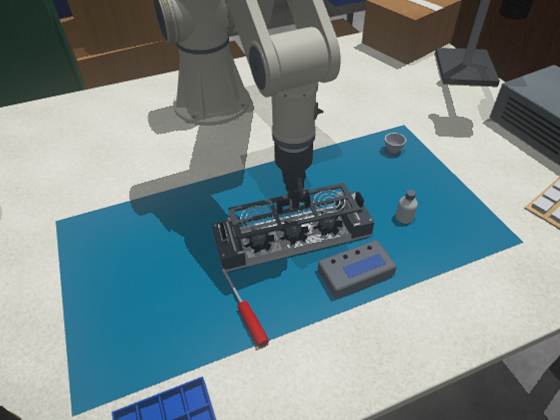

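View pics/g2w.png

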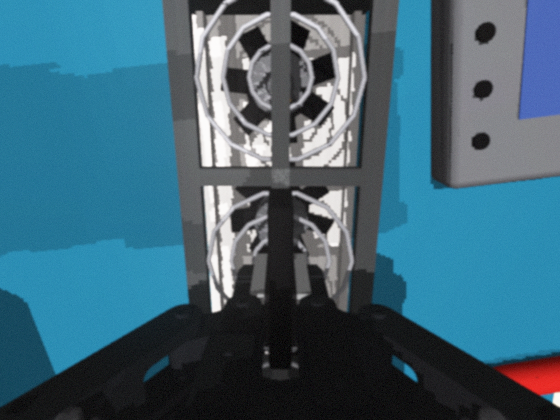

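```bash
python3 - <<'E'
from h import *
X,Y,A=.6235,.0171,-.1016
bot.servo_line([X,Y,.09],velocity=.08); bot.dwell(.1); print(W().round(1))
z,c=lower(X,Y,.09,.0775,lim=6,step=.0015)
o=get_obs(); print(o['position'],W().round(1),np.round(o['ft_torque'],2),o['time_s'])
snap('wrist','g3w'); snap('top','g3t')
E
```

```text
[ 0.3 -0.4 -3.4]
contact z 0.07949999999999999 [0.6238 0.0171 0.08  ] [-0.3  0.2  2.8]
[0.62377338 0.01710474 0.07996726] [-0.3  0.2  2.8] [ 0.02  0.25 -0.02] 70.5083
```

```bash
python3 - <<'E'
from h import *
X,Y=.6235,.0171
hand.move_gripper(.04); bot.servo_line([X,Y,.15],velocity=.2)
d=look(X,Y,.24,'g4'); cv2.imwrite('pics/g4z.png',cv2.resize(rect(d,(X,Y),.054,.19,2100)[:,:,::-1],(780,780))[150:630])
print(get_obs()['time_s'])
E
```

```text
72.8917
```

View pics/g4z.png

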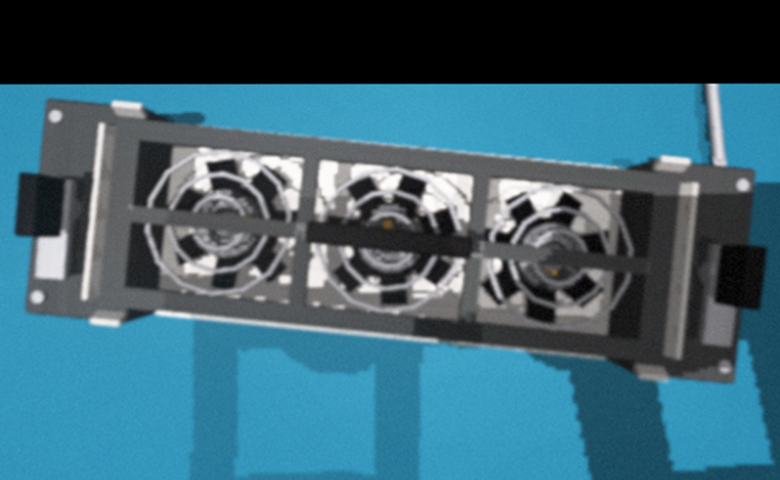

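```bash
python3 - <<'E'
from h import *
turn('l',.02,1.61); turn('r',.02,1.61)
d=look(.6235,.0171,.24,'f1'); cv2.imwrite('pics/f1z.png',cv2.resize(rect(d,(.6235,.0171),.06,.19,2100)[:,:,::-1],(780,780))[150:630])
snap('scene','f1s'); print(get_obs()['time_s'])
E
```

```text
l w 0.008786378591872205 [ 0.1 -2.4  7. ] [0.64023527 0.17617848 0.08103732]
end [-4.1  1.6  8.6] [ 0.37  0.8  -0.66] 0.00824686830256652 77.2833
r w 0.008515069146695494 [-0.2 -0.2  6.3] [ 0.6078861  -0.14231198  0.08096213]
end [-2.5 -2.4  8.7] [-0.46  0.58  0.66] 0.007989072893921825 83.4333
85.8833
```

View pics/f1z.png

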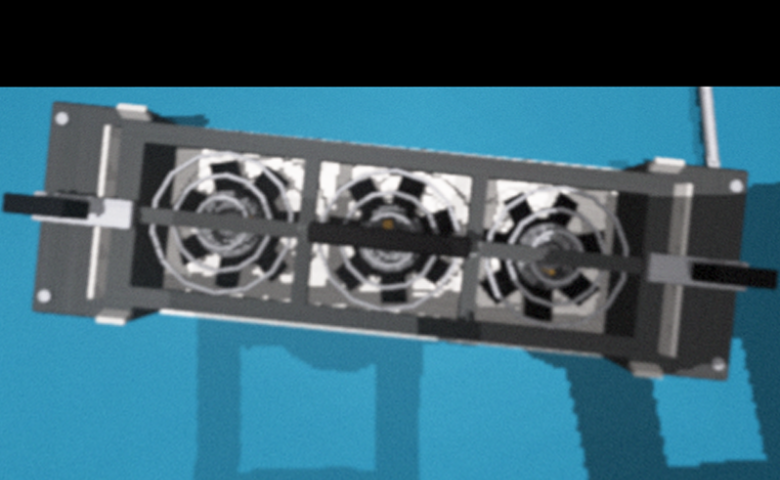

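View pics/f1s.png

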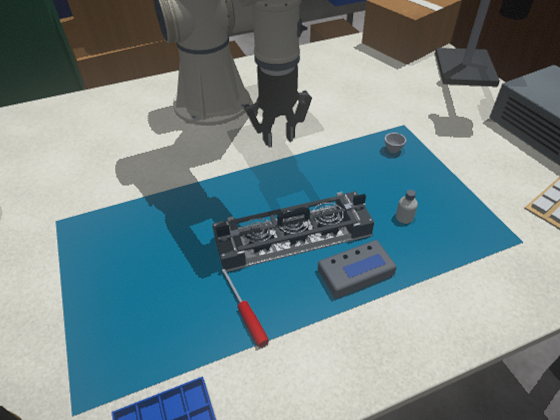

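```bash
python3 - <<'E'
from h import *
print(hand_in())
E
```

```text
the job is handed in; nothing more can be done
None
```

The tray is refitted and handed in at about 86 s on the robot's clock, with none of my checks failing.

- **Rotors:** All three went home on the first try, one on each spindle. Contact came at a gripper height of 43 mm on each, about 11 mm above where it had gripped the rotor on the mat. A rotor out of line would have stopped 12 mm higher. Pictures from above show each brass key inside its keyway.
- **Turnbuttons, first turn:** I swung both from about 1.33 rad to nearly 0, clear of the guard. The guard was still on the mat at that point.
- **Guard:** I lowered it into its seat and felt contact at the expected height. The picture shows it inside the lips at both ends.
- **Turnbuttons, second turn:** I turned both back in until they met their stops. The twist rose to about 0.66 N m, well above the 0.04 N m of friction, and the last picture shows both arms over the guard's ends.
- **Bottle, screwdriver, bowl and tester:** They look unmoved between the first and last scene pictures. I compared these by eye rather than measuring.

Two early estimates disagreed with what I found later:
- **Collar height:** I estimated about 8 mm from the picture, but contact put it at about 11 mm.
- **Hub circle fit:** It failed on the first seated rotor because it locked onto the white tray instead. I judged that rotor from its picture and the contact height.

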